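Hold the guide rod through both bushings of a slide fixture

TASK

The two brass bushings of the slide fixture have to be lined up before its bracket screws are tightened. Push the blue carriage fully home against the rear stop, then swing the red cam lever its full quarter turn outwards to lock it; then take the guide rod (the long one with the black sleeve) from the wooden stand and lower it, nose first, through the bushing in the carriage and on through the one in the bracket below. Finish while holding the rod upright there, its nose showing below the lower bushing but hanging clear of the base plate, and leave the plug gauge and the other loose things alone.

Things in the scene. Friction and masses are not known exactly. Their poses are not given: they have to be found in the camera images.
- fixture: the slide fixture, fixed to the bench: dark steel base plate 190 x 124 x 10 mm with two aluminium cheeks; the blue carriage slides on the cheeks. Origin: centre of the underside of the base, on the bench. Its x axis is the direction in which the carriage slides home (away from the robot, within about 15 degrees), z up; the red lever is on its +y side. The top of the base plate is 10 mm above the bench, the top of the carriage 74 mm
- carriage (a joint): slide of the carriage along the fixture's +x: 0 fully forward, 0.060 m fully home against the rear stop. It starts 40 to 60 mm short of home, needs about 3 N to move and stays where it is left
- cam_lever (a joint): turn of the red cam lever, clockwise seen from above: 0 unlocked (the arm points to the fixture's -x), 1.57 rad locked (the arm points to the fixture's +y, outwards). It turns against light friction (about 1.3 N at its grip) and stays where it is left. It can turn fully only when the carriage is home; its cam then closes in behind the carriage's front edge
- push_knob (a point): centre of the upright black push knob on the carriage, 16 mm diameter, from 74 to 102 mm above the bench; this point is 90 mm up. It moves with the carriage and lies 31 mm in front (-x) of the upper bushing's axis
- lever_grip (a point): upright black grip at the end of the red lever, 15 mm diameter, free from 82 to 112 mm above the bench; this point is on its axis, 100 mm up. It swings on an arc of 80 mm radius about point lever_pivot
- lever_pivot (a point): point on the vertical axis of the cam lever, 100 mm above the bench
- upper_bush (a point): centre of the mouth of the upper brass bushing, at its flange's top face, 78 mm above the bench. Vertical through bore 13.8 mm in diameter, from 54 to 78 mm above the bench. It moves with the carriage; with the carriage home it stands exactly above the lower bushing
- lower_bush (a point): centre of the mouth of the lower brass bushing, at its flange's top face, 47 mm above the bench. Vertical through bore 13.8 mm in diameter, from 27 to 47 mm above the bench; below it lies free space down to the base plate at 10 mm
- rod_stand: wooden stand 50 x 140 x 48 mm, fixed to the bench, with three upright holes in a row along its y axis at -46, 0 and +46 mm; holes 13.2 mm in diameter with their floor 8 mm above the bench. Origin: centre of its underside. The guide rod and the plug gauge stand in the two outer holes, either way round
- rod_grip (a point): centre of the black sleeve of the guide rod. The rod is a steel bar 12 mm in diameter and 150 mm long, 0.11 kg, standing upright; the sleeve, 17.6 mm in diameter, covers its top 40 mm, and this point is 130 mm above the nose end and 20 mm below the top
- rod_tip (a point): nose end of the guide rod (its lowest point); the nose tapers from 12 mm to 7.6 mm diameter over the last 6 mm
- plug_gauge: short dark plug gauge, 12 mm diameter, 88 mm long, with a brass band and no sleeve, standing in the other outer hole of the stand; leave it there. Origin: its lower end
- hex_key_1: dark L-shaped hex key lying on the bench, 45 x 115 x 8 mm; leave it. Origin: centre of its underside
- loupe: black loupe standing on the bench, 34 mm diameter, 31 mm high; leave it. Origin: centre of its underside
- tape_1: roll of pale tape lying on the bench, 100 mm across, 25 mm high; leave it. Origin: centre of its underside
- parts_box_small: small clear open box with turned parts, 53 x 65 x 26 mm; leave it. Origin: centre of its underside

How it is judged:
By the outcome, as a careful person would: the job done as asked, in the order asked, and still so for the second after the job is handed in, while the arm keeps its last pose, push and grip.
It also fails if it takes over 69 s, if anything falls off the work surface, if the arm or the gripper's body presses on something with over 40 N, if the wrist force passes 120 N, or if a joint passes its speed limit or range.

ROBOT

A 7-joint arm with a two-finger parallel gripper is mounted at the origin on a cart in front of the work surface, level with it; the furniture and walls round the work are solid. World frame = base frame: x ahead of the robot, y to its left, z up, the work surface at z = 0. Lengths are in m, angles in rad, forces in N, time in s.
With the tool pointing down it reaches from about 0.35 to 0.9 m from the base axis. Payload 7.2 kg.
Tool frame: the origin (TCP) lies on the centre line of the jaws, within the pads' length; the fingertips stand ahead of it and the grasp point (between the pads) lies 5 mm behind it (tips_ahead is the z of the fingertips in the tool frame, in m); z points along the fingers, y is the line along which they close (so a half turn about z gives the same grasp; the last joint's range is limited). The gripper opens to 88 mm and grips with 3 to 60 N. Pads are 20 mm wide; open, the fingers measure 115 mm over their backs; the gripper's body (75 mm by 178 mm) begins 61 mm behind the grasp point.
Start: joints at [1.088, 0.411, -0.013, 1.596, 0.006, 1.134, -0.082], TCP at [0.252, -0.572, 0.204] pointing down, gripper open.
Joint ranges: [-2.95, 2.95], [-0.29, 1.99], [-1.47, 1.44], [0.14, 2.54], [-1.03, 4.17], [0.13, 1.85], [-2.86, 2.86]. Speed limits (rad/s): [2.39, 2.39, 3.01, 3.01, 3.14, 3.14, 3.14].

INTERFACE

Orientations are given as a unit quaternion [x, y, z, w].
In Python, from bench import * gives the robot as it stands. The module is installed in compiled form; this text tells all that it offers.
- The arm moves only by the shell command python3 -m crank 'ROWS' [FORCE]. ROWS is JSON, a list of rows, each a list of 7 numbers: the shift along the tool's x, y, z in mm, then the turn, a rotation vector about the tool's x, y, z in degrees, then the closure, from 0 (fully open) to 1 (shut). A call has 1 to 10 rows; each row is the pose to reach, as a shift and turn from the pose commanded when the call began, along the tool's axes at that moment; what a row does not reach only later rows make up. A row lasts 1/12 s, in which the tool goes at most 41.7 mm and 7.16 degrees, less where a joint would pass 70% of its speed; a pose out of reach is approached as far as the arm can. A call with a gripper value outside its range is refused whole. The fingers move at their own pace and stop on an object; FORCE is the grip in N (left out, the last holds). Time passes only in rows, so rows that repeat a pose let the fingers close. It gives the time, the measured TCP pose, the force, the opening and the grip force at its end, in the units of the state.
- read_state(): the state, without advancing time (a new reading comes with each control period).
- snapshot(name): name is "scene" or "top" or "wrist"; returns a dict with "img" (400x640x3 uint8, red, green, blue), "fovy" (degrees; the focal length in pixels is half the picture's height over the tangent of half this angle, whatever the lens; pixels are square), "cx", "cy" (the principal point, pixels), "k1" (the pictures are not rectified: a ray, as slopes to the right and down, at radius r is drawn at 1 + k1 r^2 times it, then the intrinsics apply), "rvec" (rotation vector, rad) and "tvec" (3), from world to camera coordinates, as OpenCV has them; the wrist camera has in their place "mount" (4x4, takes a point from camera to tool coordinates, whose origin is the TCP and whose axes are the flange's). Camera axes: x right, y down, z forward; pixel columns grow to the right and rows downward; lengths in m; the calibration is good to about 2 mm. A picture is of the moment at which its call begins: read the wrist's pose just before it. There is no depth.
- close_job(): hands the job in; it is judged then, once.
The state is a dict: "t": time; "joint_positions": joint angles; "joint_vel": joint speeds; "effort": joint torques, N m; "tcp_pos": TCP position; "orientation": TCP orientation; "wrist_force": force on the tool from outside, world axes, zero at the start; "moment": the same for the moment, N m; "opening": opening from 0.0 (shut) to 1.0 (fully open); "finger_force": force on a finger pad.
Only numpy, scipy, OpenCV 4.12 (cv2) and the standard library are available. Lean on these libraries where they do the work, as an engineer would, in place of code of your own. Each camera call takes 0.05 s, during which the arm holds its last target. There are 200 camera calls.

## Working session

There is one attempt and no reset: what is moved stays moved. The work goes in short steps, Python scripts to look and compute and a shell command to move; the robot and the scene stay as the last step left them, time stands still between calls to the robot, and variables do not carry over. Pictures are saved under pics/ and viewed, at most 10 in all, crops included, and the job is handed in when it is done.

```bash
mkdir -p pics; cat > h.py <<'E'
from bench import *
import numpy as np, cv2
from scipy.spatial.transform import Rotation as R
def save(s,name,crop=None,k=1):
    im=s["img"][...,::-1]
    if crop: x0,y0,x1,y1=crop; im=im[y0:y1,x0:x1]
    if k!=1: im=cv2.resize(im,None,fx=k,fy=k,interpolation=cv2.INTER_CUBIC)
    cv2.imwrite("pics/"+name,im)
def cam(s,st=None):
    f=200/np.tan(np.radians(s["fovy"])/2)
    if "mount" in s:
        T=np.eye(4);T[:3,:3]=R.from_quat(st["orientation"]).as_matrix();T[:3,3]=st["tcp_pos"]
        M=T@np.array(s["mount"]);Rc=M[:3,:3];o=M[:3,3]
    else:
        Rc=R.from_rotvec(s["rvec"]).as_matrix().T;o=-Rc@np.array(s["tvec"])
    return f,Rc,o
def ray(s,u,v,st=None):
    f,Rc,o=cam(s,st)
    d=np.array([(u-s["cx"])/f,(v-s["cy"])/f]);p=d.copy()
    for _ in range(30): p=d/(1+s["k1"]*(p@p))
    r=Rc@np.array([p[0],p[1],1]);return o,r/np.linalg.norm(r)
def atz(s,u,v,z,st=None):
    o,r=ray(s,u,v,st);return o+r*(z-o[2])/r[2]
def proj(s,P,st=None):
    f,Rc,o=cam(s,st);c=Rc.T@(np.array(P)-o);p=c[:2]/c[2];p=p*(1+s["k1"]*(p@p))
    return np.array([s["cx"],s["cy"]])+f*p
def tool(st,P): return R.from_quat(st["orientation"]).inv().apply(np.array(P)-st["tcp_pos"])*1000
import pickle
def grab(n):
    st=read_state();s=snapshot(n);pickle.dump((s,st),open(f"pics/{n}.pkl","wb"));return s,st
def load(n): return pickle.load(open(f"pics/{n}.pkl","rb"))
E
python3 - <<'E'
from h import *
st=read_state();print(st)
for n in("scene","top"):
    s,_=grab(n);save(s,n+"1.png")
    print(n,cam(s)[2],{k:v for k,v in s.items() if k!="img"})
E
```

```text
{'t': 0.0, 'joint_positions': array([ 1.08778875,  0.41189039, -0.0127217 ,  1.5970551 ,  0.00558906,
        1.13428114, -0.0822244 ]), 'joint_vel': array([-0.00109901, -0.00081277, -0.00026656,  0.00185357,  0.00089909,
       -0.00148211,  0.000778  ]), 'effort': array([ 6.43588446e-04, -5.87935209e+01,  6.41490631e-01, -2.91069531e+01,
       -5.39169728e-02,  1.82625517e-02,  1.31802603e-04]), 'tcp_pos': array([ 0.2516343 , -0.57151711,  0.20321045]), 'orientation': array([ 9.78568045e-01,  2.05922175e-01, -2.13017167e-04, -7.70350163e-04]), 'wrist_force': array([0.62295239, 0.18401744, 0.90333795]), 'moment': array([ 0.02920325, -0.00945834,  0.0257465 ]), 'finger_force': 0.0, 'opening': 0.996653934922922}
scene [0.26752079 0.6126524  0.91386457] {'fovy': 47.69575757808278, 'cx': 322.30515908051376, 'cy': 204.49172363501214, 'k1': -0.003914624151510294, 'rvec': array([ 0.61647904, -2.7358898 ,  1.04002378]), 'tvec': array([0.49858206, 0.27898535, 0.97756938])}
top [ 0.2987636  -0.03009934  1.53408633] {'fovy': 46.19375444862443, 'cx': 318.2685582534593, 'cy': 198.8465451970073, 'k1': -0.09641344244661273, 'rvec': array([ 2.10511331, -2.12693881,  0.21460045]), 'tvec': array([-0.02701258,  0.59948203,  1.44342584])}
```

View pics/scene1.png

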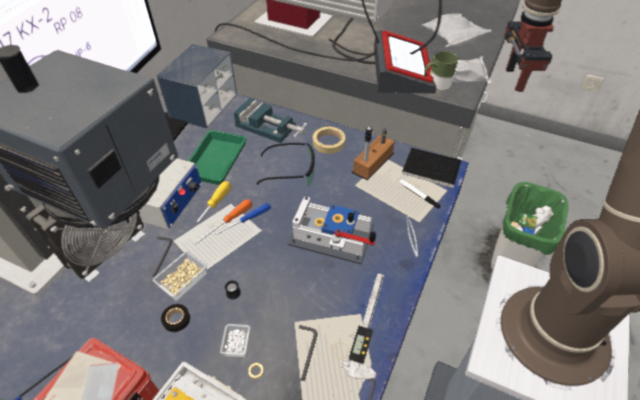

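View pics/top1.png

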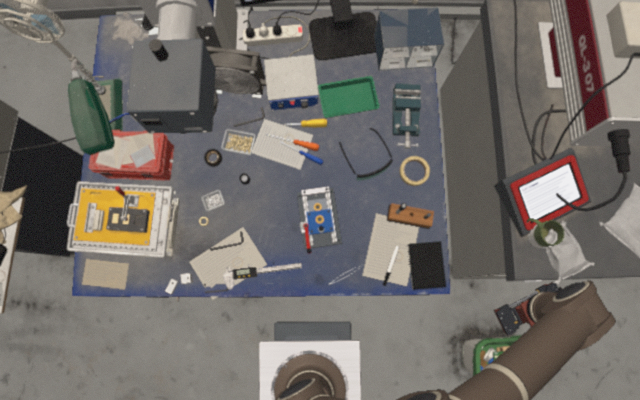

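The top view shows the fixture at about (320,215) and the stand at (410,215). The scene view shows them at (335,230) and (375,155). I'll enlarge both.

```bash
python3 - <<'E'
from h import *
s,_=load("top");save(s,"topc.png",(290,180,440,255),5.3)
s,_=load("scene");save(s,"scc.png",(280,115,410,270),3.8)
E
```

```text
(no output)
```

View pics/topc.png

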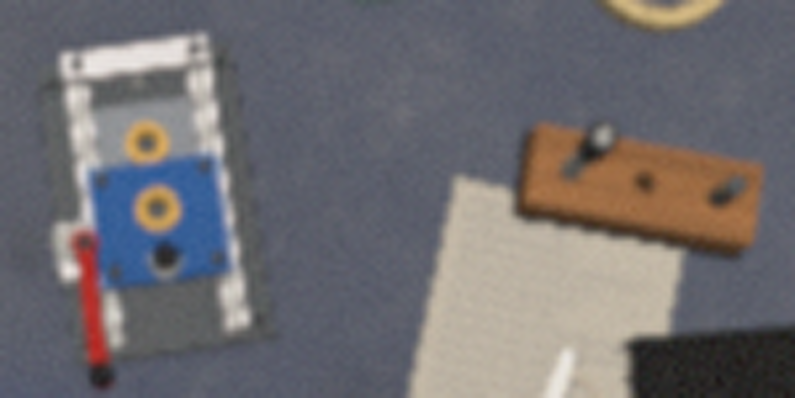

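View pics/scc.png

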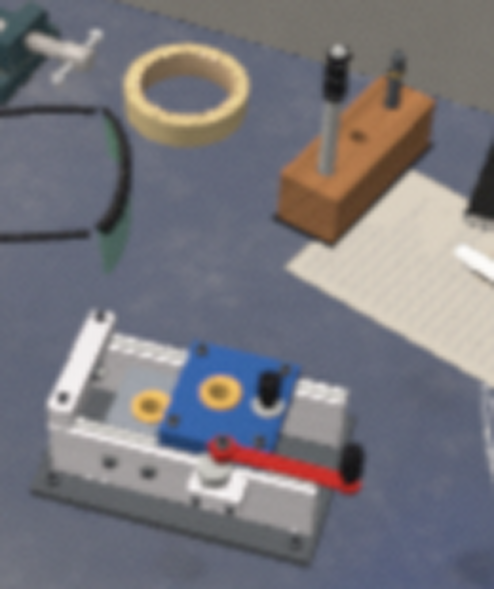

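The crops show the bushings, knob, lever (pivot and grip), and rod, which stands in the stand's left (+y) hole. The gauge is in the right hole. Now I'll triangulate these points.

```bash
python3 - <<'E'
from h import *
t,_=load("top");c,_=load("scene")
T={"ub":(158,208,.078),"lb":(147,142,.047),"knob":(165,254,.102),"pivot":(85,242,.082),"grip":(101,374,.112),"rodtop":(602,132,.158),"hole":(645,181,.048),"rodhole":(571,173,.048),"gaugetop":(737,186,.096)}
C={"ub":(219,391,.078),"lb":(150,405,.047),"knob":(269,376,.102),"pivot":(222,447,.082),"grip":(352,450,.112),"rodtop":(338,48,.158),"hole":(359,136,.048),"rodhole":(327,174,.048),"gaugetop":(398,57,.096)}
for k in T:
    a=atz(t,(T[k][0]+.5)/5.3-.5+290,(T[k][1]+.5)/5.3-.5+180,T[k][2])
    b=atz(c,(C[k][0]+.5)/3.8-.5+280,(C[k][1]+.5)/3.8-.5+115,C[k][2])
    print(k,(a*1000).round(1),(b*1000).round(1))
st=read_state();print(R.from_quat(st["orientation"]).as_matrix().round(3))
s=snapshot("wrist");print(s["mount"],s["fovy"])
E
```

```text
ub [531.5 -36.1  78. ] [529.5 -37.   78. ]
lb [577.1 -29.9  47. ] [575.  -30.8  47. ]
knob [500.5 -39.7 102. ] [498.9 -42.8 102. ]
pivot [511.    7.2  82. ] [508.3   6.3  82. ]
grip [430.3  -2.3 112. ] [429.4  -2.9 112. ]
rodtop [ 559.4 -287.3  158. ] [ 556.1 -293.4  158. ]
hole [ 549.6 -332.8   48. ] [ 545.6 -334.6   48. ]
rodhole [ 555.  -287.7   48. ] [ 551.9 -285.1   48. ]
gaugetop [ 537.8 -377.6   96. ] [ 535.5 -377.2   96. ]
[[ 0.915  0.403 -0.001]
 [ 0.403 -0.915  0.001]
 [-0.    -0.001 -1.   ]]
[[-4.28814166e-04 -9.66241149e-01 -2.57639006e-01  7.06703334e-02]
 [ 9.99999816e-01 -5.25057094e-04  3.04758522e-04  1.01456915e-03]
 [-4.29745412e-04 -2.57638827e-01  9.66241197e-01 -1.80670592e-01]
 [ 0.00000000e+00  0.00000000e+00  0.00000000e+00  1.00000000e+00]] 67.82329464635242
```

```bash
cat >> h.py <<'E'
def plan(P,yaw):
    """tool-frame shift (mm) and rotvec (deg) to TCP at P, pointing down, tool x at yaw deg"""
    st=read_state();q=R.from_quat(st["orientation"])
    tgt=R.from_euler("z",yaw,degrees=True)*R.from_euler("x",180,degrees=True)
    print("t",round(st["t"],2),"tcp",(st["tcp_pos"]*1000).round(1),"->",tool(st,P).round(1),np.degrees((q.inv()*tgt).as_rotvec()).round(2),"F",st["wrist_force"].round(1),"op",round(st["opening"],3))
E
python3 -c "
from h import *
plan([.5,-.041,.2],7);plan([.35,-.35,.2],15)"
```

```text
t 0.15 tcp [ 251.7 -571.7  203.4] -> [ 441.1 -385.6    3.8] [-0.07  0.02 16.77] F [-0.8 -0.8 -0.6] op 0.997
t 0.15 tcp [ 251.7 -571.7  203.4] -> [ 179.3 -163.2    3.6] [-0.07  0.01  8.77] F [-0.8 -0.8 -0.6] op 0.997
```

```bash
python3 -m crank '[[22,-19,1,0,0,1,0.5],[50,-44,1,0,0,2,0.5],[80,-70,1,0,0,3,0.5],[111,-97,2,0,0,4.5,0.5],[142,-124,2,0,0,6,0.5],[173,-151,2,0,0,7.5,0.5],[204,-178,2,0,0,9,0.5],[235,-205,2,0,0,10,0.5],[266,-232,2,0,0,11,0.5],[297,-259,3,0,0,12.5,0.5]]' 20
python3 -c "
from h import *
plan([.5,-.041,.2],7)"
```

```text
t: 0.98
tcp_pos: [0.4197, -0.2134, 0.2013]
orientation: [0.995, 0.098, 0.0, 0.0]
wrist_force: [0.4, -0.5, 0.0]
opening: 0.497
finger_force: 0.0
t 0.98 tcp [ 419.7 -213.4  201.3] -> [ 112.3 -153.5    1.2] [ 0.03 -0.02  4.21] F [ 0.4 -0.5  0. ] op 0.497
```

```bash
python3 -m crank '[[22,-30,1,0,0,1,0.5],[45,-61,1,0,0,2,0.5],[67,-92,1,0,0,3,0.5],[90,-123,1,0,0,4,0.5],[105,-144,1,0,0,4.2,0.5],[113,-154.5,1,0,0,4.2,0.5],[113,-154.5,1,0,0,4.2,0.5],[113,-154.5,1,0,0,4.2,0.5]]'
python3 - <<'E'
from h import *
s,st=grab("wrist")
plan([.5,-.041,.2],7)
save(s,"w1.png")
for n,P in {"knob":(.4995,-.041,.102),"ub":(.5305,-.0365,.078),"lb":(.576,-.0303,.047),"grip":(.43,-.0026,.112)}.items(): print(n,proj(s,P,st).round(1))
E
```

```text
t: 1.65
tcp_pos: [0.4997, -0.0415, 0.1997]
orientation: [0.998, 0.062, -0.0, 0.0]
wrist_force: [-0.4, -0.5, 0.6]
opening: 0.497
finger_force: 0.0
t 1.7 tcp [499.4 -42.6 199.7] -> [ 0.8 -1.5 -0.3] [0.02 0.05 0.05] F [ 0.2 -0.5  0.2] op 0.497
knob [318.4 194. ]
ub [317.9 158.3]
lb [317.5 112.1]
grip [271.4 259.2]
```

View pics/w1.png

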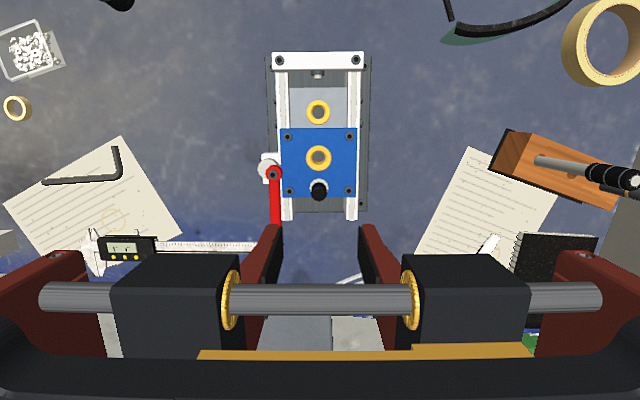

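Bushings agree with the first estimate (318,157 and 318,111), and both lie in one column, so the fixture yaw is about 7°. Next I'll go down on the knob, grip it and push.

```bash
python3 -m crank '[[0,-1,15,0,0,0,0.68],[0,-1,35,0,0,0,0.68],[0,-1,58,0,0,0,0.68],[0,-1,78,0,0,0,0.68],[0,-1,92,0,0,0,0.68],[0,-1,102,0,0,0,0.68],[0,-1,106,0,0,0,0.68],[0,-1,106,0,0,0,0.9],[0,-1,106,0,0,0,0.9],[0,-1,106,0,0,0,0.9]]' 20
python3 -c "
from h import *
s,st=grab('wrist');plan([.5,-.041,.2],7);save(s,'w2.png',(220,80,420,230),3.5)"
```

```text
t: 2.53
tcp_pos: [0.5004, -0.041, 0.0949]
orientation: [0.998, 0.061, 0.001, 0.0]
wrist_force: [0.3, -0.1, 0.8]
opening: 0.138
finger_force: 0.0
t 2.58 tcp [500.5 -40.9  95. ] -> [-3.00e-01  1.00e-01 -1.05e+02] [ 0.03 -0.09  0.05] F [0.4 0.1 0.2] op 0.108
```

View pics/w2.png

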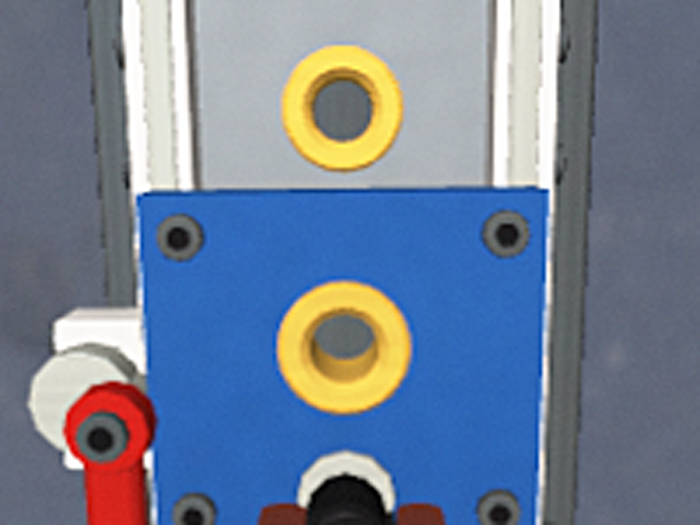

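```bash
python3 - <<'E'
from h import *
s,st=load("wrist")
f=lambda x,y:((x+.5)/3.5-.5+220,(y+.5)/3.5-.5+80)
for n,x,y,z in[("ub",344,346,.078),("lb",342,107,.047),("knobfront",347,476,.102),("knobfrontbase",347,454,.074),("pivot",101,438,.085)]: print(n,(atz(s,*f(x,y),z,st)*1000).round(1))
st=read_state();print(st["opening"],proj(s,st["tcp_pos"],st),proj(s,(.4997,-.0403,.102),st))
save(s,"w3.png",(200,170,440,300),3.3)
E
```

```text
ub [531.5 -36.7  78. ]
lb [576.4 -30.6  47. ]
knobfront [513.3 -39.6 102. ]
knobfrontbase [508.7 -40.   74. ]
pivot [509.5   7.4  85. ]
0.10787981129532484 [318.58258228 231.12022228] [317.46774825 236.26621313]
```

View pics/w3.png

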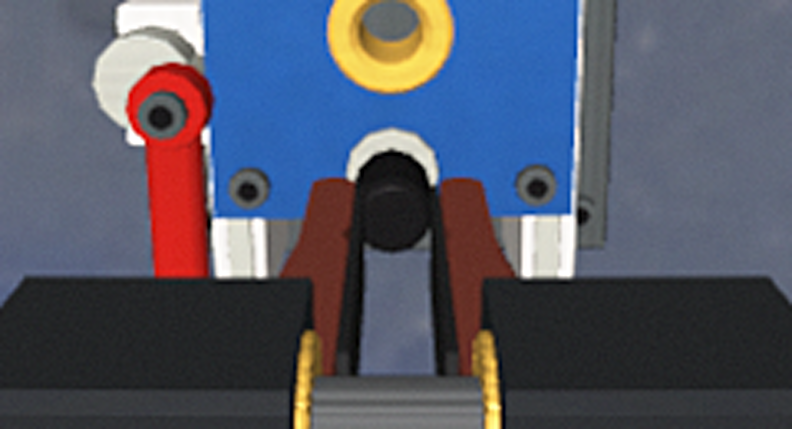

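The knob stands between the pads, not yet gripped. I'll close further, then push.

```bash
python3 -m crank '[[0,0,5,0,0,0,1],[0,0,5,0,0,0,1],[0,0,5,0,0,0,1],[0,0,5,0,0,0,1],[0,0,5,0,0,0,1]]' 20
```

```text
t: 3.0
tcp_pos: [0.4999, -0.0407, 0.0891]
orientation: [0.998, 0.062, 0.0, 0.0]
wrist_force: [-1.3, 0.4, -0.3]
opening: 0.004
finger_force: 0.0
```

```bash
python3 - <<'E'
from h import *
s,st=grab("wrist")
save(s,"w4.png",(200,150,440,300),3.3)
plan([.5,-.041,.2],7)
E
```

```text
t 3.05 tcp [499.9 -40.6  89.1] -> [ 1.000e-01  4.000e-01 -1.109e+02] [ 0.   -0.    0.07] F [-0.4  0.3  0.3] op 0.005
```

View pics/w4.png

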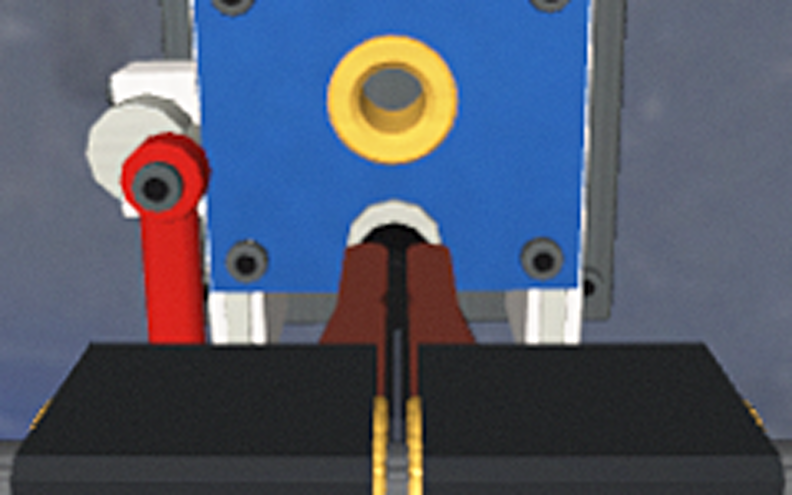

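```bash
python3 - <<'E'
from h import *
s,st=load("wrist")
M=np.array(s["mount"]);f=cam(s,st)[0];print(f,s["cx"],s["cy"],s["k1"])
# tool-frame z on the ray of the fingertip edge at several tool x
for x in(-15,-10,0,10,15):
    for u,v in((312,224),):
        o,r=ray(s,u,v,st);q=R.from_quat(st["orientation"]).inv();o=q.apply(o-st["tcp_pos"])*1000;r=q.apply(r);print(x,(o+r*(x-o[0])/r[0]).round(1))
# knob silhouette prediction
for z in(.074,.102):
  for d in(-8,0,8): print(z,d,((proj(s,(.4999+d/1000*.9925,-.0403+d/1000*.122,z),st)-[200,150])*3.3).round(0))
import bench;print([n for n in dir(bench) if n[0]!="_"])
print({k:v for k,v in s.items() if k!="img" and k!="mount"}, read_state().keys())
E
```

```text
297.5007425357355 319.9448328849502 197.15794202648004 -0.0376178123907706
-15 [-15.   -5.8  54.4]
-10 [-10.   -5.4  40.8]
0 [ 0.  -4.6 13.4]
10 [ 10.   -3.8 -13.9]
15 [ 15.   -3.5 -27.6]
0.074 -8 [390. 276.]
0.074 0 [390. 241.]
0.074 8 [390. 205.]
0.102 -8 [389. 333.]
0.102 0 [389. 293.]
0.102 8 [389. 252.]
['Unreachable', 'close_job', 'read_state', 'snapshot', 'tips_ahead']
{'fovy': 67.82329464635242, 'cx': 319.9448328849502, 'cy': 197.15794202648004, 'k1': -0.0376178123907706} dict_keys(['t', 'joint_positions', 'joint_vel', 'effort', 'tcp_pos', 'orientation', 'wrist_force', 'moment', 'finger_force', 'opening'])
```

```bash
python3 - <<'E'
import bench;print(bench.tips_ahead)
from h import *
s,st=load("wrist")
q=R.from_quat(st["orientation"]);ta=bench.tips_ahead if not callable(bench.tips_ahead) else bench.tips_ahead()
for x in(-.02,-.01,0,.01):
  for y in (0,.0135): print(x,y,((proj(s,st["tcp_pos"]+q.apply([x,y,ta]),st)-[200,150])*3.3).round(0))
E
```

```text
0.014
-0.02 0 [392. 331.]
-0.02 0.0135 [454. 331.]
-0.01 0 [392. 287.]
-0.01 0.0135 [455. 287.]
0 0 [392. 243.]
0 0.0135 [456. 243.]
0.01 0 [392. 198.]
0.01 0.0135 [457. 198.]
```

The pads shut with no contact and they hide the knob. The fingertip edge lies on a ray that fits tips at about z=103 mm, above the knob, so the real tips are higher than the TCP figure implies. I'll open and probe downwards in small steps, watching the force.

```bash
python3 -m crank '[[0,0,0,0,0,0,0.7],[0,0,0,0,0,0,0.7],[0,0,0,0,0,0,0.7],[0,0,0,0,0,0,0.7],[0,0,1,0,0,0,0.7],[0,0,2,0,0,0,0.7],[0,0,2.5,0,0,0,0.7],[0,0,2.5,0,0,0,0.7]]' 20
python3 -m crank '[[0,0,0.5,0,0,0,0.7],[0,0,0.5,0,0,0,0.7]]'
```

```text
t: 3.72
tcp_pos: [0.4997, -0.0407, 0.0863]
orientation: [0.998, 0.062, -0.0, -0.0]
wrist_force: [-0.1, 0.2, -0.2]
opening: 0.297
finger_force: 0.0
t: 3.88
tcp_pos: [0.4998, -0.0407, 0.086]
orientation: [0.998, 0.062, -0.0, 0.0]
wrist_force: [-0.4, 0.7, 0.3]
opening: 0.298
finger_force: 0.0
```

No force with the nominal tips at 72 mm, which is below the carriage top. So the tips really are higher, and I'll keep probing.

```bash
python3 -m crank '[[0,0,2,0,0,0,0.7],[0,0,4,0,0,0,0.7],[0,0,5,0,0,0,0.7],[0,0,5,0,0,0,0.7]]'
python3 -m crank '[[0,0,2,0,0,0,0.7],[0,0,4,0,0,0,0.7],[0,0,5,0,0,0,0.7],[0,0,5,0,0,0,0.7]]'
python3 - <<'E'
from h import *
s,st=grab("wrist")
save(s,"w5.png",(200,130,440,300),3.3)
E
```

```text
t: 4.22
tcp_pos: [0.4996, -0.0407, 0.0807]
orientation: [0.998, 0.062, -0.0, -0.0]
wrist_force: [-0.8, 0.4, 0.3]
opening: 0.304
finger_force: 0.0
t: 4.55
tcp_pos: [0.4996, -0.0407, 0.0757]
orientation: [0.998, 0.062, -0.0, -0.0]
wrist_force: [0.2, -0.3, -0.7]
opening: 0.3
finger_force: 0.0
```

View pics/w5.png

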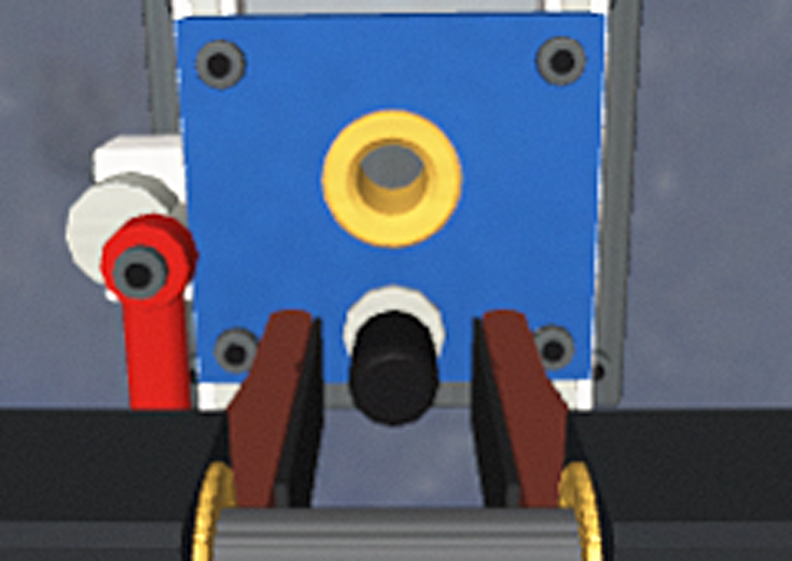

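The tips now flank the knob: knob top at (395,385), tips at (290,315) and (505,315). They are about 12 mm below its top, so the true tips sit roughly 14 mm above the reported TCP. I'll go slightly lower, then grip.

```bash
python3 -m crank '[[0,0,2,0,0,0,0.7],[0,0,4,0,0,0,0.7],[0,0,5,0,0,0,1],[0,0,5,0,0,0,1],[0,0,5,0,0,0,1],[0,0,5,0,0,0,1],[0,0,5,0,0,0,1]]' 20
```

```text
t: 5.18
tcp_pos: [0.4995, -0.0401, 0.0708]
orientation: [0.998, 0.062, -0.0, -0.0]
wrist_force: [0.5, 2.6, -3.9]
opening: 0.179
finger_force: 20.0
```

Gripped at 15.8 mm, which matches the 16 mm knob. Pushing home.

```bash
python3 -m crank '[[5,0,0,0,0,0,1],[12,0,0,0,0,0,1],[20,0,0,0,0,0,1],[28,0,0,0,0,0,1],[35,0,0,0,0,0,1],[40,0,0,0,0,0,1],[43,0,0,0,0,0,1],[45,0,0,0,0,0,1],[46,0,0,0,0,0,1],[47,0,0,0,0,0,1]]' 20
python3 -m crank '[[1,0,0,0,0,0,1],[2,0,0,0,0,0,1],[3,0,0,0,0,0,1],[3,0,0,0,0,0,1]]' 20
```

```text
t: 6.02
tcp_pos: [0.5449, -0.034, 0.0707]
orientation: [0.998, 0.062, -0.002, -0.0]
wrist_force: [-8.2, 3.7, 3.8]
opening: 0.176
finger_force: 20.0
t: 6.35
tcp_pos: [0.545, -0.034, 0.0707]
orientation: [0.998, 0.062, -0.004, -0.0]
wrist_force: [-15.1, 4.4, 11.3]
opening: 0.171
finger_force: 20.0
```

Home: it stopped at x=0.545 as computed, with the force rising. Now I'll release, rise and move over the lever grip.

```bash
python3 -m crank '[[-3,0,0,0,0,0,0.7],[-3,0,0,0,0,0,0.7],[-3,0,0,0,0,0,0.7],[-3,0,-10,0,0,0,0.7],[-3,0,-30,0,0,0,0.7],[-3,0,-52,0,0,0,0.7],[-3,0,-62,0,0,0,0.7],[-3,0,-62,0,0,0,0.7]]' 20
python3 - <<'E'
from h import *
s,st=grab("wrist");save(s,"w6.png",(180,0,460,200),2.8)
plan([.4303,-.0028,.13],7)
E
```

```text
t: 7.02
tcp_pos: [0.5486, -0.0351, 0.136]
orientation: [0.998, 0.061, 0.003, 0.0]
wrist_force: [0.8, 0.7, 0.4]
opening: 0.303
finger_force: 0.0
t 7.07 tcp [547.6 -35.1 134.3] -> [-112.5  -46.5    4. ] [ 0.05 -0.18  0.05] F [-0.5  0.6 -0.5] op 0.298
```

```bash
cat >> h.py <<'E'
def yellow(s):
    """flange-sized yellow blobs: list of (u,v,area)"""
    h=cv2.cvtColor(s["img"],cv2.COLOR_RGB2HSV);m=cv2.inRange(h,(18,120,120),(32,255,255))
    cs,_=cv2.findContours(m,cv2.RETR_EXTERNAL,cv2.CHAIN_APPROX_NONE)
    return [(*np.add(cv2.boundingRect(c)[:2],(np.array(cv2.boundingRect(c)[2:])-1)/2),cv2.contourArea(c)) for c in cs if cv2.contourArea(c)>60]
E
python3 -m crank '[[-12,-5,0,0,0,0,0.66],[-32,-13,0,0,0,0,0.66],[-56,-23,0,0,0,0,0.66],[-80,-33,2,0,0,0,0.66],[-100,-41,4,0,0,0,0.66],[-110,-45,4,0,0,0,0.66],[-112.5,-46.5,4,0,0,0,0.66],[-112.5,-46.5,4,0,0,0,0.66]]' 12
python3 - <<'E'
from h import *
s,st=load("wrist");L=[("w6",s,st)]
s,st=grab("wrist");L.append(("w7",s,st));save(s,"w7.png")
for n,s,st in L:
    for u,v,a in yellow(s): print(n,u,v,a,(atz(s,u,v,.078,st)*1000).round(1))
s,_=grab("top")
for u,v,a in yellow(s):
    p=atz(s,u,v,.078)
    if abs(p[0]-.57)<.06 and abs(p[1]+.03)<.05: print("top",u,v,a,(p*1000).round(1))
plan([.4303,-.0028,.075],7)
E
```

```text
t: 7.73
tcp_pos: [0.4292, -0.0026, 0.129]
orientation: [0.998, 0.062, 0.0, 0.0]
wrist_force: [0.8, -0.6, 0.1]
opening: 0.34
finger_force: 0.0
w6 326.5 351.5 3621.0 [403.2 -60.4  78. ]
w6 375.5 300.0 327.5 [465.6 -97.7  78. ]
w6 262.5 300.0 228.0 [453.    5.3  78. ]
w6 317.5 172.5 704.5 [576.6 -30.6  78. ]
w7 334.0 351.0 3605.0 [290.7 -34.1  78. ]
w7 256.0 319.5 93.0 [316.6  41.4  78. ]
w7 382.0 300.0 340.0 [350.9 -69.1  78. ]
w7 255.5 288.5 115.5 [348.7  43.8  78. ]
w7 383.5 17.0 1011.5 [574.2 -30.7  78. ]
t 7.83 tcp [430.4  -2.8 129.1] -> [-0.1 -0.  54.1] [-0.   -0.06  0.05] F [ 0.4  0.2 -0.2] op 0.343
```

The upper bushing now sits at (576.6, -30.6) mm, over the lower one, so the carriage is home. Gripping the lever next.

```bash
python3 -m crank '[[0,0,12,0,0,0,0.66],[0,0,30,0,0,0,0.66],[0,0,45,0,0,0,0.66],[0,0,53,0,0,0,0.66],[0,0,55,0,0,0,0.66],[0,0,55,0,0,0,1],[0,0,55,0,0,0,1],[0,0,55,0,0,0,1],[0,0,55,0,0,0,1],[0,0,55,0,0,0,1]]' 12
```

```text
t: 8.67
tcp_pos: [0.4298, -0.0025, 0.0746]
orientation: [0.998, 0.062, 0.001, 0.0]
wrist_force: [1.2, -0.2, 0.3]
opening: 0.169
finger_force: 12.0
```

Gripped at 14.9 mm, against 15 mm nominal. Swinging it along the arc.

```bash
python3 -m crank '[[0.3,-7,0,0,0,0,1],[1.2,-14,0,0,0,0,1],[4.8,-27.4,0,0,0,0,1],[10.7,-40,0,0,0,0,1],[18.7,-51.4,0,0,0,0,1],[28.6,-61.3,0,0,0,0,1],[40,-69.3,0,0,0,0,1],[52.6,-75.2,0,0,0,0,1],[66,-78.8,0,0,0,0,1],[66,-78.8,0,0,0,0,1]]' 12
python3 -m crank '[[7,-0.8,0,0,0,0,1],[14,-1.2,0,0,0,0,1],[17,-1.2,0,0,0,0,1],[19,-1.2,0,0,0,0,1],[19,-1.2,0,0,0,0,1]]' 12
```

```text
t: 9.5
tcp_pos: [0.4868, 0.085, 0.074]
orientation: [0.998, 0.062, 0.0, -0.0]
wrist_force: [1.9, -1.7, 2.8]
opening: 0.166
finger_force: 12.0
t: 9.92
tcp_pos: [0.4996, 0.0872, 0.0732]
orientation: [0.998, 0.062, -0.004, 0.001]
wrist_force: [-12.6, -1.2, 8.5]
opening: 0.166
finger_force: 12.0
```

The end stop was reached at (499.6, 87.2), as predicted for the locked position. I'll release, rise and travel towards the rod.

```bash
python3 -m crank '[[-4,0,0,0,0,0,0.6],[-4,0,0,0,0,0,0.6],[-4,0,0,0,0,0,0.6],[-4,0,-12,0,0,0,0.6],[-4,0,-35,0,0,0,0.5],[-4,0,-65,0,0,0,0.5],[-4,0,-90,0,0,0,0.5],[-4,0,-100,0,0,0,0.5],[-4,0,-100,0,0,0,0.5]]' 12
python3 - <<'E'
from h import *
s,st=grab("wrist");save(s,"w8.png")
plan([.5575,-.288,.175],7)
# red lever direction in top view
t,_=grab("top");h=cv2.cvtColor(t["img"],cv2.COLOR_RGB2HSV);m=cv2.inRange(h,(0,150,80),(8,255,255))|cv2.inRange(h,(172,150,80),(180,255,255))
v,u=np.nonzero(m)
P=np.array([atz(t,a,b,.08) for a,b in zip(u,v)]);k=(abs(P[:,0]-.5)<.1)&(abs(P[:,1]-.04)<.1);P=P[k]*1000
print(len(P),P.min(0),P.max(0));print([p.round(0)[:2].tolist() for p in P[::max(1,len(P)//10)]])
E
```

```text
t: 10.67
tcp_pos: [0.5017, 0.0872, 0.1766]
orientation: [0.998, 0.062, 0.003, -0.0]
wrist_force: [-0.2, -0.3, 0.4]
opening: 0.503
finger_force: 0.0
t 10.72 tcp [500.6  86.9 174.7] -> [ 1.05e+01  3.79e+02 -3.00e-01] [ 0.   -0.16  0.05] F [-0.8 -0.4 -0.6] op 0.497
11 [502.82825289  18.64026441  80.        ] [509.17058213  34.29477316  80.        ]
[[509.0, 34.0], [509.0, 31.0], [509.0, 28.0], [509.0, 25.0], [509.0, 22.0], [509.0, 19.0], [506.0, 34.0], [506.0, 31.0], [506.0, 28.0], [506.0, 25.0], [503.0, 31.0]]
```

```bash
python3 -m crank '[[1,20,0,0,0,0,0.5],[2,55,0,0,0,0,0.5],[3,93,0,0,0,0,0.5],[4,132,0,0,0,0,0.5],[5,171,0,0,0,0,0.5],[6,210,0,0,0,0,0.5],[7,249,0,0,0,0,0.5],[8,288,0,0,0,0,0.5],[9,325,0,0,0,0,0.5],[10,350,0,0,0,0,0.5]]' 12
python3 -m crank '[[0,18,0,0,0,0,0.5],[0.5,27,0,0,0,0,0.5],[0.5,29,0,0,0,0,0.5],[0.5,29,0,0,0,0,0.5],[0.5,29,0,0,0,0,0.5]]' 12
python3 - <<'E'
from h import *
s,st=grab("wrist")
w=s["img"][...,::-1];cv2.imwrite("pics/w9.png",cv2.resize(w[60:260,200:440],None,fx=3.3,fy=2.95,interpolation=cv2.INTER_CUBIC))
plan([.5575,-.288,.175],7)
for P in((.5575,-.288,.158),(.5575,-.288,.118),(.5555,-.287,.048),(.548,-.3335,.048)): print(proj(s,P,st).round(1))
l=np.array(load("scene")[0]["rvec"])
E
```

```text
t: 11.6
tcp_pos: [0.5512, -0.2636, 0.1714]
orientation: [0.998, 0.06, -0.002, 0.0]
wrist_force: [0.8, 0.5, 0.2]
opening: 0.495
finger_force: 0.0
t: 12.02
tcp_pos: [0.5567, -0.2862, 0.1733]
orientation: [0.998, 0.063, -0.0, -0.001]
wrist_force: [0.8, 0.1, 0.0]
opening: 0.498
finger_force: 0.0
t 12.07 tcp [ 556.9 -286.   173.7] -> [ 0.4  2.1 -1.3] [-0.06  0.02  0.2 ] F [-0.3  0.2 -0.1] op 0.502
[321.5 222.2]
[321.3 205.8]
[319.9 188.5]
[362.2 200.6]
```

View pics/w9.png

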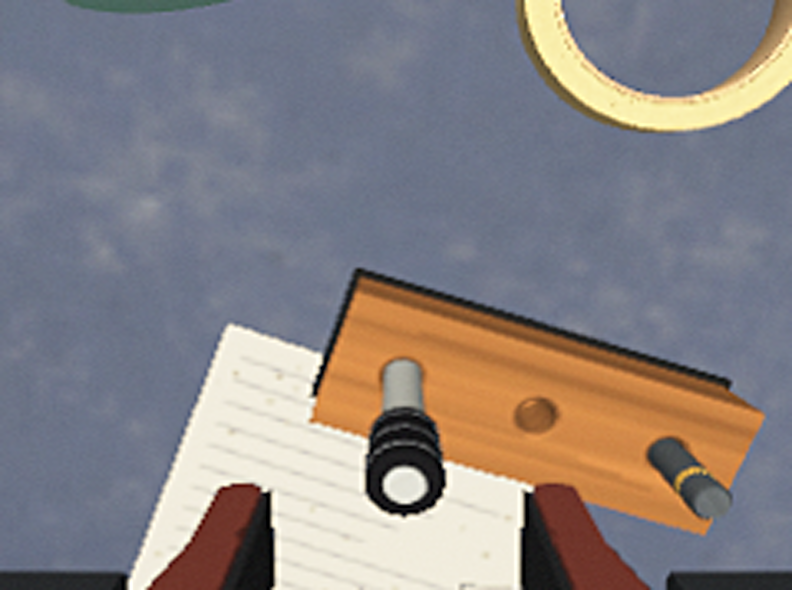

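The rod top is at about (322.4,224.1), close to the prediction; the gauge is well off to the right at (415,230). I'll lower over the sleeve and grip.

```bash
python3 -m crank '[[-0.5,2,10,0,0,0,0.55],[-0.5,2.5,25,0,0,0,0.55],[-0.5,2.5,43,0,0,0,0.55],[-0.5,2.5,57,0,0,0,0.55],[-0.5,2.5,64,0,0,0,0.55],[-0.5,2.5,66,0,0,0,0.55],[-0.5,2.5,66,0,0,0,0.55],[-0.5,2.5,66,0,0,0,0.55]]' 12
python3 -m crank '[[0,0,0,0,0,0,1],[0,0,0,0,0,0,1],[0,0,0,0,0,0,1],[0,0,0,0,0,0,1],[0,0,0,0,0,0,1],[0,0,0,0,0,0,1]]' 35
python3 -c "
from h import *
plan([.5563,-.2886,.107],7)"
```

```text
t: 12.73
tcp_pos: [0.557, -0.2905, 0.1087]
orientation: [0.998, 0.062, 0.0, 0.0]
wrist_force: [0.3, -0.2, -0.2]
opening: 0.449
finger_force: 0.0
t: 13.23
tcp_pos: [0.5569, -0.29, 0.1085]
orientation: [0.998, 0.062, 0.0, -0.0]
wrist_force: [-0.6, 1.9, 3.9]
opening: 0.197
finger_force: 34.9
t 13.23 tcp [ 556.9 -290.   108.5] -> [-0.4 -1.4  1.5] [-0.03 -0.04  0.09] F [-0.6  1.9  3.9] op 0.197
```

Sleeve gripped at 17.3 mm. Lifting, and taking frames at several places so the tool-fixed rod can be separated from the background.

```bash
python3 -m crank '[[0,0,-4,0,0,0,1],[0,0,-12,0,0,0,1],[0,0,-26,0,0,0,1],[0,0,-42,0,0,0,1],[0,0,-60,0,0,0,1],[0,0,-78,0,0,0,1],[0,0,-96,0,0,0,1],[0,0,-110,0,0,0,1],[0,0,-118,0,0,0,1],[0,0,-118,0,0,0,1]]' 35
cat > g.py <<'E'
import sys
from h import *
st=read_state();s=snapshot("wrist");pickle.dump((s,st),open(f"pics/r{sys.argv[1]}.pkl","wb"))
E
python3 g.py 0
python3 -m crank '[[0,-10,0,0,0,0,1],[0,-30,0,0,0,0,1],[0,-60,0,0,0,0,1],[0,-85,0,0,0,0,1],[0,-95,0,0,0,0,1],[0,-95,0,0,0,0,1],[0,-95,0,0,0,0,1]]'
python3 g.py 1
python3 -m crank '[[0,-10,0,0,0,0,1],[0,-30,0,0,0,0,1],[0,-60,0,0,0,0,1],[0,-72,0,0,0,0,1],[0,-72,0,0,0,0,1],[0,-72,0,0,0,0,1]]'
python3 g.py 2
python3 - <<'E'
from h import *
I=[pickle.load(open(f"pics/r{i}.pkl","rb")) for i in range(3)]
s,st=I[2];print([i[1]["tcp_pos"].round(4) for i in I],st["wrist_force"],st["opening"])
A=np.array([cv2.GaussianBlur(i[0]["img"],(3,3),0).astype(float) for i in I]);sd=(A.max(0)-A.min(0)).max(2)
q=R.from_quat(st["orientation"])
for z in(-50.5,-10.5,60,100.5): print(z,[proj(s,st["tcp_pos"]+q.apply([x/1000,y/1000,z/1000]),st).round(1).tolist() for x,y in((0,0),(0,-6),(0,6),(6,0))])
for v in range(120,240,3):
    print(v,"".join("#" if sd[v,u]<14 else "." for u in range(295,348)), A[2][v,321].astype(int))
E
```

```text
t: 14.07
tcp_pos: [0.5573, -0.2915, 0.2285]
orientation: [0.998, 0.061, 0.002, 0.001]
wrist_force: [0.9, 1.0, -1.1]
opening: 0.193
finger_force: 34.9
t: 14.7
tcp_pos: [0.5446, -0.1964, 0.2256]
orientation: [0.998, 0.062, -0.0, 0.0]
wrist_force: [-0.3, -0.8, -1.8]
opening: 0.191
finger_force: 34.9
t: 15.25
tcp_pos: [0.536, -0.1251, 0.2261]
orientation: [0.998, 0.062, 0.0, 0.0]
wrist_force: [0.3, -0.0, -1.7]
opening: 0.191
finger_force: 34.9
[array([ 0.5573, -0.2915,  0.2285]), array([ 0.5446, -0.1964,  0.2256]), array([ 0.536 , -0.1251,  0.2261])] [ 0.3196595  -0.01679961 -1.68923702] 0.19115088546995992
-50.5 [[318.2, 269.3], [305.8, 269.3], [330.5, 269.3], [318.1, 258.1]]
-10.5 [[318.5, 237.4], [308.8, 237.4], [328.3, 237.4], [318.5, 228.2]]
60 [[318.9, 205.0], [311.7, 205.0], [326.0, 205.0], [318.9, 198.1]]
100.5 [[319.0, 193.2], [312.8, 193.2], [325.1, 193.2], [319.0, 187.2]]
120 .....#####...........##################..############ [104 112 130]
123 .....######........#########.##########....########## [105 112 130]
126 .....##############.............##################### [104 1
[... 1956 characters left out ...]
..................############....................... [160 159 149]
213 ..................#############...................... [159 159 149]
216 ..................#############...................... [159 158 148]
219 ..................#############...................... [160 159 150]
222 ..................##############..................... [162 162 152]
225 ######...........###############.............######## [50 50 48]
228 ######...........################............######## [64 65 65]
231 #########.....######################......########### [22 22 22]
234 #########....########################.....########### [22 22 22]
237 ######################################....########### [68 68 67]
```

The rod stands out clearly: the nose edge is near row 189 and the sleeve edge near row 223.5, close to their predicted positions. Next I'll fit the axis to sub-pixel level and plan the hover.

```bash
cat > rodfit.py <<'E'
from h import *
def fit(s,st,show=True):
    a=cv2.GaussianBlur(s["img"],(0,0),.6).astype(float);q=R.from_quat(st["orientation"])
    out=[]
    for z in(50,65,80,92):
        c=proj(s,st["tcp_pos"]+q.apply([.002,0,z/1000]),st);v=int(round(c[1]));row=a[v,:,0]-a[v,:,2]
        seg=row[306:333];bg=np.median(np.r_[row[300:308],row[331:339]]);fg=np.median(row[317:322]);th=(bg+fg)/2
        i=319
        while (row[i]-th)*(fg-th)>0:i-=1
        L=i+(th-row[i])/(row[i+1]-row[i]);i=319
        while (row[i]-th)*(fg-th)>0:i+=1
        Rr=i-1+(th-row[i-1])/(row[i]-row[i-1])
        mm=12/(Rr-L);out.append((z,v,round(L,2),round(Rr,2),"dy_mm",round(((L+Rr)/2-c[0])*mm,2)))
    return out
if __name__=="__main__":
    s,st=pickle.load(open("pics/r2.pkl","rb"))
    for o in fit(s,st):print(o)
    g=cv2.GaussianBlur(s["img"],(0,0),.6).astype(float)[:,317:322].mean(1)
    print("nose",[(v,round(g[v,0]-g[v,2])) for v in range(184,194)],"sleeve",[(v,round(g[v,0])) for v in range(219,228)])
    plan([.5763,-.0308,.2263],7)
E
python3 rodfit.py
```

```text
(50, 206, np.float64(311.74), np.float64(325.81), 'dy_mm', np.float64(-0.04))
(65, 201, np.float64(311.79), np.float64(325.29), 'dy_mm', np.float64(-0.3))
(80, 197, np.float64(312.09), np.float64(325.1), 'dy_mm', np.float64(-0.31))
(92, 193, np.float64(312.65), np.float64(324.41), 'dy_mm', np.float64(-0.44))
nose [(184, -26), (185, -25), (186, -25), (187, -25), (188, -19), (189, -4), (190, 11), (191, 11), (192, 11), (193, 11)] sleeve [(219, 166), (220, 165), (221, 166), (222, 167), (223, 168), (224, 133), (225, 52), (226, 37), (227, 69)]
t 15.3 tcp [ 536.  -126.1  226. ] -> [ 51.6 -89.7  -0.4] [0.05 0.01 0.01] F [-0.3 -1.8 -0.9] op 0.191
```

```bash
python3 -m crank '[[6,-10,0,0,0,0,1],[19,-33,0,0,0,0,1],[34,-60,0,0,0,0,1],[45,-79,0,0,0,0,1],[50,-88,6,0,0,0,1],[51.2,-89.5,16,0,0,0,1],[51.2,-89.5,24,0,0,0,1],[51.2,-89.5,28,0,0,0,1],[51.2,-89.5,28,0,0,0,1],[51.2,-89.5,28,0,0,0,1]]'
python3 g.py 3
python3 - <<'E'
from h import *
s,st=pickle.load(open("pics/r3.pkl","rb"))
plan([.5759,-.031,.1983],7)
print(proj(s,(.5765,-.0306,.078),st).round(1), "nose exp",proj(s,st["tcp_pos"]+R.from_quat(st["orientation"]).apply([.0006,-.0004,.1005]),st).round(1))
for d in((0,8),(0,-8)): pass
h=cv2.cvtColor(s["img"],cv2.COLOR_RGB2HSV);m=cv2.inRange(h,(15,110,90),(34,255,255))
for v in range(155,222,2): print(v,"".join("Y" if m[v,u] else ("b" if 100<h[v,u,0]<125 and h[v,u,1]>130 else ".") for u in range(290,350)))
E
```

```text
t: 16.13
tcp_pos: [0.5752, -0.0314, 0.1976]
orientation: [0.998, 0.061, -0.001, 0.0]
wrist_force: [0.1, -0.2, -0.1]
opening: 0.195
finger_force: 34.9
t 16.18 tcp [575.6 -31.1 198.1] -> [ 0.3 -0.1 -0.2] [ 0.02  0.01 -0.04] F [ 0.1  0.6 -0.7] op 0.195
[318.4 187.3] nose exp [318.6 192.6]
155 ............................................................
157 b..bbbbbbbbbbbbbbbbbbbbbbbbbbbbbbbbbbbbbbbbbbbbbbbbbbbbbbbbb
159 bbbbbbbbbbbbbbbbbbbbbbbbbbbbbbbbbbbbbbbbbbbbbbbbbbbbbbbbbbbb
161 bbbbbbbbbbbbbbbbbbbbbbbbbbbbbbbbbbbbbbbbbbbbbbbbbbbbbbbbbbbb
163 bbbbbbbbbbbbbbbbbbbbbbbbbbbbbbbbbbbbbbbbbbbbbbbbbbbbbbbb....
165 ..bbbbbbbbbbbbbbbbbbbbbbbbbbbbbbbbbbbbbbbbbbbbbbbbbbbbb.....
167 ...bbbbbbbbbbbbbbbbbbbbbbbbbbbbbbbbbbbbbbbbbbbbbbbbbbbb.....
169 ..bbbbbbbbbbbbbbbbbbbbbbbbbbbbbbbbbbbbbbbbbbbbbbbbbbbbbb....
171 bbbbbbbbbbbbbbbbbbbbbbbbbbbbbbbbbbbbbbbbbbbbbbbbbbbbbbbbbbbb
173 bbbbbbbbbbbbbbbbbbbbbbbbbbbbbbbbbbbbbbbbbbbbbbbbbbbbbbbbbbbb
175 bbbbbbbbbbbbbbbbbbbbbbbb....Y....bbbbbbbbbbbbbbbbbbbbbbbbbbb
177 bbbbbbbbbbbbbbbbbbbbb.YYYYYYYYYYYYY..bbbbbbbbbbbbbbbbbbbbbbb
179 bbbbbbbbbbbbbbbbbbb.YYYYYYYYY
[... 696 characters left out ...]
bbbbbbbbbbbb..............bbbbbbbbbbbbbbbbbbbbbbbb
203 bbbbbbbbbbbbbbbbbbbbbb..............bbbbbbbbbbbbbbbbbbbbbbbb
205 bbbbbbbbbbbbbbbbbbbbbb..............bbbbbbbbbbbbbbbbbbbbbbbb
207 bbbbbbbbbbbbbbbbbbbbbb...............bbbbbbbbbbbbbbbbbbbbbbb
209 bbbbbbbbbbbbbbbbbbbbbb...............bbbbbbbbbbbbbbbbbbbbbbb
211 bbbbbbbbbbbbbbbbbbbbb................bbbbbbbbbbbbbbbbbbbbbbb
213 bbbbbbbbbbbbbbbbbbbb..................bbbbbbbbbbbbbbbbbbbbbb
215 ..bbbbbbbbbbbbbbbbbb...................bbbbbbbbbbbbbbbb.....
217 ....bbbbbbbbbbbbbbbb...................bbbbbbbbbbbbbbb......
219 .....bbbbbbbbbbbbbbbb.................bbbbbbbbbbbbbbbb......
221 ....bbbbbbbbbbbbbbbbb.................bbbbbbbbbbbbbbbbb.....
```

Flange centre is at (318.5, 187.2), and the rod at columns 313–324 is centred on it, with x as predicted. Inserting slowly with force checks.

```bash
python3 -m crank '[[0.3,0,4,0,0,0,1],[0.3,0,9,0,0,0,1],[0.3,0,14,0,0,0,1],[0.3,0,18,0,0,0,1],[0.3,0,22,0,0,0,1],[0.3,0,25,0,0,0,1],[0.3,0,27,0,0,0,1],[0.3,0,27,0,0,0,1]]'
python3 -c "
from h import *
plan([.5759,-.031,.1983],7)"
```

```text
t: 16.85
tcp_pos: [0.5758, -0.0299, 0.1705]
orientation: [0.998, 0.062, -0.0, 0.0]
wrist_force: [-0.6, -0.1, -0.8]
opening: 0.194
finger_force: 34.9
t 16.85 tcp [575.8 -29.9 170.5] -> [ -0.1   1.2 -27.8] [0.01 0.04 0.07] F [-0.6 -0.1 -0.8] op 0.194
```

```bash
python3 -m crank '[[0,0,4,0,0,0,1],[0,0,8,0,0,0,1],[0,0,12,0,0,0,1],[0,0,16,0,0,0,1],[0,0,20,0,0,0,1],[0,0,23,0,0,0,1],[0,0,26,0,0,0,1],[0,0,29,0,0,0,1],[0,0,29,0,0,0,1]]'
python3 g.py 4
python3 - <<'E'
from rodfit import *
s,st=pickle.load(open("pics/r4.pkl","rb"))
plan([.5759,-.031,.1185],7);print(st["moment"])
g=cv2.GaussianBlur(s["img"],(0,0),.6).astype(float)[:,317:322].mean(1)
print("sleeve",[(v,round(g[v,0])) for v in range(219,228)])
E
```

```text
t: 17.6
tcp_pos: [0.5758, -0.0298, 0.1413]
orientation: [0.998, 0.062, -0.0, -0.0]
wrist_force: [1.2, -0.6, -1.6]
opening: 0.192
finger_force: 34.9
t 17.65 tcp [575.8 -29.7 141.6] -> [-0.1  1.3 23.1] [-0.    0.04  0.07] F [-0.6 -0.6 -1.2] op 0.191
[-0.25162521 -0.07548392 -0.01300094]
sleeve [(219, 166), (220, 165), (221, 165), (222, 168), (223, 167), (224, 133), (225, 52), (226, 37), (227, 68)]
```

The nose is in the lower bushing with low forces and no slip, since the sleeve edge hasn't moved in the wrist image. Final 23 mm.

```bash
python3 -m crank '[[0,0,4,0,0,0,1],[0,0,8,0,0,0,1],[0,0,12,0,0,0,1],[0,0,16,0,0,0,1],[0,0,20,0,0,0,1],[0,0,22,0,0,0,1],[0,0,23,0,0,0,1],[0,0,23,0,0,0,1],[0,0,23,0,0,0,1]]'
python3 g.py 5
python3 - <<'E'
from h import *
s,st=pickle.load(open("pics/r5.pkl","rb"))
plan([.5759,-.031,.1185],7);print(st["moment"])
g=cv2.GaussianBlur(s["img"],(0,0),.6).astype(float)[:,317:322].mean(1)
print("sleeve",[(v,round(g[v,0])) for v in range(219,228)])
for v,u in [(187,318)]: pass
h=cv2.cvtColor(s["img"],cv2.COLOR_RGB2HSV);m=cv2.inRange(h,(15,110,90),(34,255,255))
r=(cv2.inRange(h,(0,150,80),(8,255,255))|cv2.inRange(h,(172,150,80),(180,255,255)))[:215]
v,u=np.nonzero(m[:215]);print("flange bbox",u.min(),u.max(),v.min(),v.max())
k=[(a,b) for a,b in zip(*np.nonzero(r)[::-1])]
P=np.array([atz(s,a,b,.082,st) for a,b in k])*1000
print("red",len(P),P.min(0) if len(P) else 0,P.max(0) if len(P) else 0)
print("bush",(atz(s,(u.min()+u.max())/2,v.min()+(u.max()-u.min())/2,.078,st)*1000).round(1))
E
```

```text
t: 18.4
tcp_pos: [0.576, -0.0297, 0.119]
orientation: [0.998, 0.062, -0.0, 0.0]
wrist_force: [0.0, -1.0, -0.7]
opening: 0.195
finger_force: 34.9
t 18.45 tcp [576.  -29.7 119.1] -> [-0.3  1.3  0.6] [0.   0.   0.07] F [-0.1 -0.9 -1.7] op 0.193
[-0.28125675  0.05009191 -0.00433045]
sleeve [(219, 166), (220, 166), (221, 166), (222, 168), (223, 168), (224, 135), (225, 55), (226, 35), (227, 68)]
flange bbox 304 639 66 214
red 0 0 0
bush [ 572.7 -154.1   78. ]
```

The nose is at about z=18.5 mm. One last check of the lever in the scene camera before handing in.

```bash
python3 - <<'E'
from h import *
s,_=grab("scene");h=cv2.cvtColor(s["img"],cv2.COLOR_RGB2HSV)
r=cv2.inRange(h,(0,150,80),(8,255,255))|cv2.inRange(h,(172,150,80),(180,255,255))
v,u=np.nonzero(r);P=np.array([atz(s,a,b,.08) for a,b in zip(u,v)])*1000
k=(abs(P[:,0]-490)<100)&(P[:,1]>-30)&(P[:,1]<130);P=P[k][:,:2];print(len(P),P.min(0).round(),P.max(0).round())
w,V=np.linalg.eigh(np.cov(P.T));print("dir",V[:,1],np.degrees(np.arctan2(V[0,1],V[1,1])))
E
```

```text
97 [492.   1.] [514.  93.]
dir [-0.12655349  0.99195979] -7.270476451583981
```

The lever points along the fixture's +y (direction 7.3° against a fixture yaw of 7°), so it is locked. Handing in.

```bash
python3 -c "
from bench import *
print(close_job())"
```

```text
the job is handed in; nothing more can be done
None
```

The job is handed in at about 18.5 s of robot time: the carriage is fully home, the cam lever is locked outwards, and the arm is holding the guide rod upright through both bushings, its nose at about z = 18.5 mm (8.5 mm below the lower bushing and 8.5 mm clear of the base plate).

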